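# Find the tired shock mount and mark it

## Task

With a fingertip, press down on the round pad of each of the three spring shock mounts in turn, from left to right as the robot sees them, pressing each several millimetres for a moment to feel its spring. Then push the white tag in front of the softest one fully down to mark it as tired. Only press, do not pick anything up; leave the other two tags standing and everything else where it is.

Things in the scene. Friction and masses are not known exactly. Their poses are not given: they have to be found in the camera images.
- mount_p: one of three outwardly identical spring-mount units fixed to the bench, standing side by side in a rough row (the letters do not follow their order in the row, which changes). Grey foot plate 122 x 64 mm, its top 16 mm above the bench, on rubber feet. Origin on the bench surface under the centre of its round pad; its -x axis points from the pad to its own tag, roughly towards the robot; z up
- pad_p (a joint): how far this unit's pad is pressed down, m: 0 up, 0.015 at its bottom stop. It springs back when let go. Of the three springs one is about 0.3 N/mm, the others about 0.65 and 1.0 N/mm, each with 1 mm of preload (so pressing 8 mm takes about 2.7, 5.9 or 9 N)
- pad_p_top (a point): centre of the flat top of this unit's round pad (steel cap with black rubber face, 44 mm diameter, on a visible coil spring), 80 mm above the bench when up; moves with the pad
- tag_p (a joint): how far this unit's tag is pushed down, m: about 0 to 0.003 at the start (standing), 0.016 fully home with its head on the guide block. A stiff sliding fit: takes about 4 N to move and stays where it is left
- tag_p_top (a point): centre of the flat top of this unit's tag: a white T-shaped tab with a head 16 x 30 x 5 mm (long side across, along the unit's y) standing out of an aluminium guide block 22 x 40 mm and 60 mm high, 66 mm in front of the pad (towards the robot); top about 82 mm above the bench when standing, 66 mm when home; moves with the tag
- mount_q: one of three outwardly identical spring-mount units fixed to the bench, standing side by side in a rough row (the letters do not follow their order in the row, which changes). Grey foot plate 122 x 64 mm, its top 16 mm above the bench, on rubber feet. Origin on the bench surface under the centre of its round pad; its -x axis points from the pad to its own tag, roughly towards the robot; z up
- pad_q (a joint): how far this unit's pad is pressed down, m: 0 up, 0.015 at its bottom stop. It springs back when let go. Of the three springs one is about 0.3 N/mm, the others about 0.65 and 1.0 N/mm, each with 1 mm of preload (so pressing 8 mm takes about 2.7, 5.9 or 9 N)
- pad_q_top (a point): centre of the flat top of this unit's round pad (steel cap with black rubber face, 44 mm diameter, on a visible coil spring), 80 mm above the bench when up; moves with the pad
- tag_q (a joint): how far this unit's tag is pushed down, m: about 0 to 0.003 at the start (standing), 0.016 fully home with its head on the guide block. A stiff sliding fit: takes about 4 N to move and stays where it is left
- tag_q_top (a point): centre of the flat top of this unit's tag: a white T-shaped tab with a head 16 x 30 x 5 mm (long side across, along the unit's y) standing out of an aluminium guide block 22 x 40 mm and 60 mm high, 66 mm in front of the pad (towards the robot); top about 82 mm above the bench when standing, 66 mm when home; moves with the tag
- mount_r: one of three outwardly identical spring-mount units fixed to the bench, standing side by side in a rough row (the letters do not follow their order in the row, which changes). Grey foot plate 122 x 64 mm, its top 16 mm above the bench, on rubber feet. Origin on the bench surface under the centre of its round pad; its -x axis points from the pad to its own tag, roughly towards the robot; z up
- pad_r (a joint): how far this unit's pad is pressed down, m: 0 up, 0.015 at its bottom stop. It springs back when let go. Of the three springs one is about 0.3 N/mm, the others about 0.65 and 1.0 N/mm, each with 1 mm of preload (so pressing 8 mm takes about 2.7, 5.9 or 9 N)
- pad_r_top (a point): centre of the flat top of this unit's round pad (steel cap with black rubber face, 44 mm diameter, on a visible coil spring), 80 mm above the bench when up; moves with the pad
- tag_r (a joint): how far this unit's tag is pushed down, m: about 0 to 0.003 at the start (standing), 0.016 fully home with its head on the guide block. A stiff sliding fit: takes about 4 N to move and stays where it is left
- tag_r_top (a point): centre of the flat top of this unit's tag: a white T-shaped tab with a head 16 x 30 x 5 mm (long side across, along the unit's y) standing out of an aluminium guide block 22 x 40 mm and 60 mm high, 66 mm in front of the pad (towards the robot); top about 82 mm above the bench when standing, 66 mm when home; moves with the tag
- bush_1: loose bystander: plain tan-coloured bush with a bore, standing on end, 26 mm diameter, 30 mm high, behind a mount; origin under its centre
- bush_2: loose bystander: plain tan-coloured bush with a bore, standing on end, 26 mm diameter, 30 mm high, behind a mount; origin under its centre
- bush_3: loose bystander: plain tan-coloured bush with a bore, standing on end, 26 mm diameter, 30 mm high, behind a mount; origin under its centre
- tray: loose bystander: shallow parts tray 100 x 150 x 28 mm
- tape: loose bystander: roll of tape 100 mm diameter, 25 mm high
- pliers: loose bystander: small pliers lying flat, 172 x 56 x 13 mm
- spanner: loose bystander: combination spanner lying flat, 168 x 27 x 8 mm
- grease: loose bystander: round pot with screw lid, 63 mm diameter, 43 mm high

How it is judged (in metres and radians):
On the way, in this order (a step that is already met when the one before it is completed fails the run):
1. the left pad is pressed down at least 3 mm for 0.2 s (((world y of mount_p above 0.145 m and value of joint pad_p above 0.003 m) or (world y of mount_q above 0.145 m and value of joint pad_q above 0.003 m) or (world y of mount_r above 0.145 m and value of joint pad_r above 0.003 m))), for 0.2 s.
2. the middle pad is pressed down at least 3 mm for 0.2 s (((world y of mount_p between -0.025 and 0.145 m and value of joint pad_p above 0.003 m) or (world y of mount_q between -0.025 and 0.145 m and value of joint pad_q above 0.003 m) or (world y of mount_r between -0.025 and 0.145 m and value of joint pad_r above 0.003 m))), for 0.2 s.
3. the right pad is pressed down at least 3 mm for 0.2 s (((world y of mount_p below -0.025 m and value of joint pad_p above 0.003 m) or (world y of mount_q below -0.025 m and value of joint pad_q above 0.003 m) or (world y of mount_r below -0.025 m and value of joint pad_r above 0.003 m))), for 0.2 s.
4. the softest mount's tag is pushed down fully (13 mm or more of 16) (value of joint tag_q above 0.013 m), for 0.2 s.
At the end, for the whole second after the job is handed in: The softest mount's tag is down at least 13 of its 16 mm, the other two tags are down less than 8 mm, all pads have sprung back (within 3 mm), and no loose thing has moved 20 mm or more (value of joint tag_q above 0.013 m and value of joint each of tag_p, tag_r below 0.008 m and value of joint each of pad_p, pad_q, pad_r below 0.003 m and distance of each of bush_1, bush_2, bush_3, tray, tape, pliers, spanner, grease from where it was at the start of the episode below 0.02 m); the robot touches nothing.
It fails at once if the tag of a firmer mount is pushed down 8 mm or more (value of joint any of tag_p, tag_r above 0.008 m).
It fails at once if a loose thing is lifted, carried or shifted by more than 20 mm (distance of any of bush_1, bush_2, bush_3, tray, tape, pliers, spanner, grease from where it was at the start of the episode above 0.02 m).
It also fails if it takes over 45 s, if anything falls off the work surface, if the arm or the gripper's body presses on something with over 40 N, if the wrist force passes 120 N, or if a joint passes its speed limit or range.

## Robot

A 6-joint arm with a two-finger parallel gripper is mounted at the origin on the work surface; the furniture and walls round the work are solid. World frame = base frame: x ahead of the robot, y to its left, z up, the work surface at z = 0. Lengths are in m, angles in degrees, forces in N, time in s.
With the tool pointing down it reaches from about 0.275 to 0.825 m from the base axis. Payload 5.2 kg.
Tool frame: the origin (TCP) lies at the very end of the fingers, on their centre line; the grasp point (between the pads) lies 19 mm behind it; x points along the fingers, y is the direction in which the jaws open and shut, and the axes are right-handed (so a half turn about x gives the same grasp; the last joint's range is limited). The gripper opens to 93 mm and grips with 3 to 60 N. Pads are 15 mm wide; open, the fingers measure 128 mm over their backs; the gripper's body (75 mm by 188 mm) begins 65 mm behind the grasp point.
Start: joints at [-11.62, 14.817, 87.949, -0, 77.235, -11.62], TCP at [0.55, 0, 0.219] pointing down, gripper open.
Joint ranges: [-179.93, 179.93], [-52.35, 119.4], [10.71, 147.94], [-69.91, 249.91], [12.55, 155.21], [-178.61, 178.61]. Speed limits (degrees/s): [147.25, 147.25, 180, 180, 180, 180].

## Interface

Orientations are given as [roll, pitch, yaw] about the fixed x, y, z axes, in that order (R = Rz(yaw) Ry(pitch) Rx(roll)).
In Python, from cell import r gives the robot as it stands.
- The arm moves only by the tool move_arm, never from a script. Its argument "motion" is text: rows parted by semicolons, each of 6 numbers parted by spaces: the shift along the tool's x, y, z in mm, then the turn, a rotation vector about the tool's x, y, z in rad. A call has 1 to 20 rows; each row is the pose to reach, as a shift and turn from the pose commanded when the call began, along the tool's axes at that moment; what a row does not reach only later rows make up. A row lasts 1/10 s, in which the tool goes at most 50 mm and 8.59 degrees, less where a joint would pass 70% of its speed; a pose out of reach is approached as far as the arm can. A call with a gripper value outside its range is refused whole. "claw" is the opening, from 0 (shut) to 1 (fully open), set as the call begins (left out, the last holds). The fingers move at their own pace and stop on an object; the grip force is fixed at half the most. Time passes only in rows, so rows that repeat a pose let the fingers close. It gives the time, the measured TCP pose, the force and the opening at its end, in the units of the state.
- r.get_obs(): the state, without advancing time (a new reading comes with each control period).
- r.snapshot(name): name is "scene" or "side" or "wrist"; returns a dict with "img" (400x640x3 uint8, blue, green, red), "intrinsics" (3x3 intrinsics, pixels), "xyz" and "orientation" of the camera in the world. Camera axes: x right, y down, z forward; pixel columns grow to the right and rows downward; lengths in m; the calibration is good to about 2 mm. A picture is of the moment at which its call begins. There is no depth.
- r.hand_in(): hands the job in, once; it reports no verdict.
The state is a dict: "clock": time; "qpos": joint angles; "joint_vel": joint speeds; "joint_torque": joint torques, N m; "ee_pos": TCP position; "orientation": TCP orientation; "force": force on the tool from outside, world axes, zero at the start; "moment": the same for the moment, N m; "finger_gap": finger opening in m.
Only numpy, scipy, OpenCV 4.12 (cv2) and the standard library are available. Lean on these libraries where they do the work, as an engineer would, in place of code of your own. Each camera call takes 0.05 s, during which the arm holds its last target. There are 200 camera calls.

## Working session

There is one attempt and no reset: what is moved stays moved. The work goes in short steps, Python scripts to look and compute and a tool call to move; the robot and the scene stay as the last step left them, time stands still between calls to the robot, and variables do not carry over. Pictures are saved under pics/ and viewed, about 8 in all and at most 12, crops included, and the job is handed in when it is done.

Besides the shell and the picture viewer there is one more tool, called after "Request:" as name(argument=value, ...), one argument or row to a line, values as JSON. move_arm: Moves the arm, as the interface text tells. Its arguments: {"type":"object","properties":{"motion":{"type":"string"},"claw":{"type":"number"}},"required":["motion"]}

```bash
mkdir -p pics; ls
python3 - <<'E'
from cell import r
import cv2,json
print(r.get_obs())
for n in("scene","side"):
    s=r.snapshot(n);cv2.imwrite(f"pics/{n}0.png",s["img"]);print(n,s["intrinsics"],s["xyz"],s["orientation"])
E
```

```text
pics
{'clock': 0.0, 'qpos': array([-1.16215257e+01,  1.48591003e+01,  8.80116172e+01, -3.68613344e-04,
        7.72351265e+01, -1.16212773e+01]), 'joint_vel': array([-0.00864598,  0.01359118, -0.08153524,  0.06705266, -0.0200051 ,
        0.09332707]), 'joint_torque': array([ 2.41929010e-04, -4.37298238e+01, -2.84004611e+01,  7.19661056e-02,
        4.11791797e-02, -1.14769305e-04]), 'ee_pos': array([5.49442418e-01, 1.17162230e-04, 2.17815438e-01]), 'orientation': array([-101.42675247,   89.89415542,  168.57308095]), 'force': array([-0.74839947,  0.58836316,  0.38333291]), 'moment': array([-0.0297677 , -0.02397545,  0.00763269]), 'finger_gap': 0.09328854386182973}
scene [[446.20843103   0.         314.91169889]
 [  0.         446.20843103 209.86585219]
 [  0.           0.           1.        ]] [-0.1793843   0.66734892  0.88687491] [-131.71091582   -0.3360432  -132.76852545]
side [[408.5170395    0.         321.01202635]
 [  0.         408.5170395  196.51769555]
 [  0.           0.           1.        ]] [ 0.36978964 -0.68680457  0.76906305] [-131.24531417   -0.41310492   -9.45102904]
```

View pics/scene0.png

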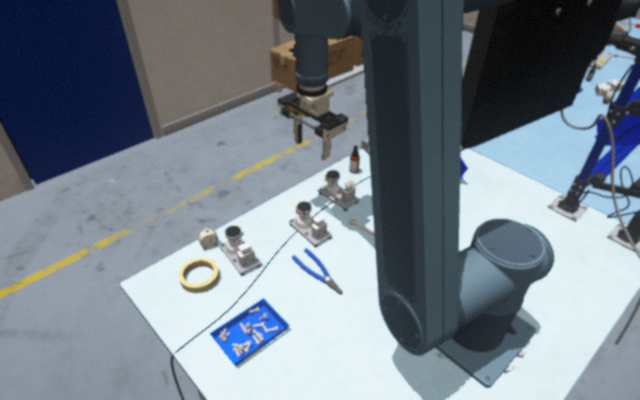

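View pics/side0.png

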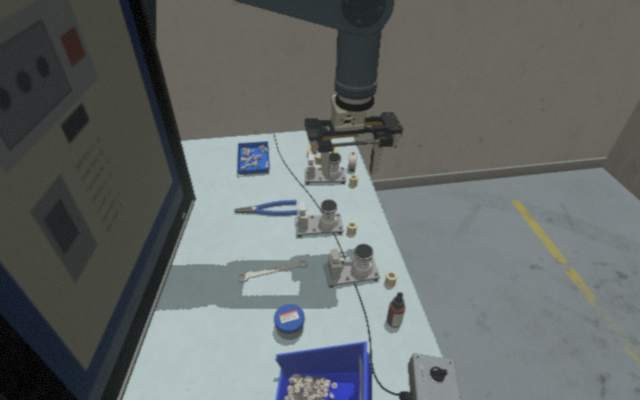

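The scene view shows three mounts with pads near (234,232), (304,208) and (333,176). The side view has them near (335,158), (329,207) and (364,252). I'll enlarge both to get exact pixels.

Run:
```python
import cv2,numpy as np
a=cv2.imread("pics/scene0.png")[160:280,200:370];b=cv2.imread("pics/side0.png")[140:290,285:405]
cv2.imwrite("pics/c1.png",cv2.resize(a,None,fx=4.5,fy=4.5,interpolation=cv2.INTER_CUBIC))
cv2.imwrite("pics/c2.png",cv2.resize(b,None,fx=4,fy=4,interpolation=cv2.INTER_CUBIC))
```

```text
(no output)
```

View pics/c1.png

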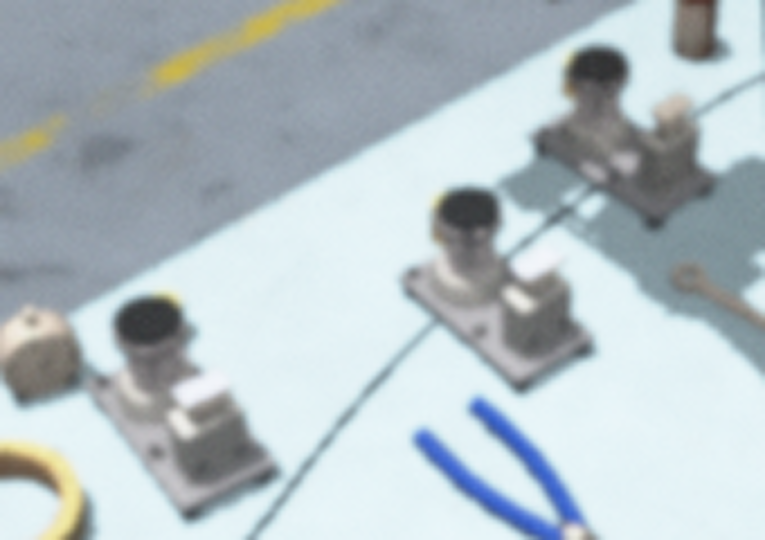

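View pics/c2.png

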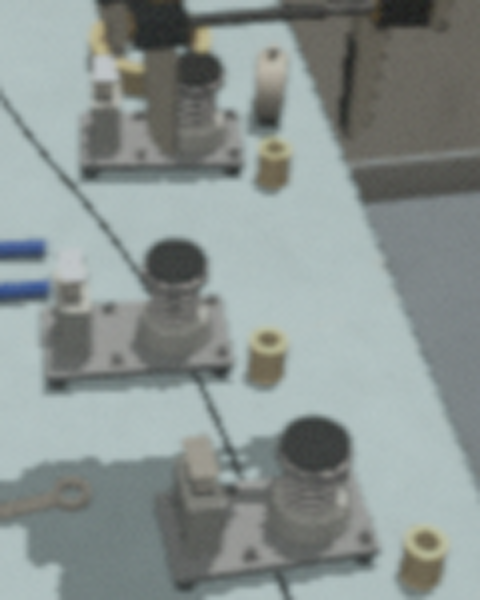

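Crop pixels. c1 (scene): pads (149,321), (468,209), (596,67); tags (200,390), (537,258), (674,108). c2 (side): pads (199,70), (175,261), (314,443); tags (104,75), (70,267), (199,450).

```bash
cat > h.py <<'E'
import numpy as np
from scipy.spatial.transform import Rotation as R
from cell import r
def ray(s,px,z):
    K=s["intrinsics"];M=R.from_euler("xyz",s["orientation"],degrees=True).as_matrix()
    d=M@np.linalg.inv(K)@np.array([*px,1.]);c=np.array(s["xyz"])
    return c+d*(z-c[2])/d[2]
def toolshift(target):
    o=r.get_obs();return R.from_euler("xyz",o["orientation"],degrees=True).inv().apply(np.array(target)-o["ee_pos"])*1000
E
python3 - <<'E'
from h import *
np.set_printoptions(precision=4,suppress=True)
S=r.snapshot("scene");T=r.snapshot("side")
A=[(149,321,.08),(468,209,.08),(596,67,.08),(200,390,.081),(537,258,.081),(674,108,.081)]
B=[(199,70,.08),(175,261,.08),(314,443,.08),(104,75,.081),(70,267,.081),(199,450,.081)]
for a,b in zip(A,B):
    print(ray(S,(a[0]/4.5+200,a[1]/4.5+160),a[2]),ray(T,(b[0]/4+285,b[1]/4+140),b[2]))
print(R.from_euler("xyz",r.get_obs()["orientation"],degrees=True).as_matrix())
E
```

```text
[0.563  0.2611 0.08  ] [0.5706 0.2491 0.08  ]
[0.5125 0.0617 0.08  ] [0.5174 0.0519 0.08  ]
[ 0.5618 -0.0959  0.08  ] [ 0.567  -0.1076  0.08  ]
[0.4983 0.2723 0.081 ] [0.5022 0.2523 0.081 ]
[0.4513 0.0615 0.081 ] [0.4518 0.0556 0.081 ]
[ 0.4958 -0.1016  0.081 ] [ 0.5027 -0.1034  0.081 ]
[[-0.0011  1.      0.    ]
 [ 0.0002  0.     -1.    ]
 [-1.     -0.0011 -0.0002]]
```

Request:
move_arm(
  motion="10 5 -40 0 0 0;20 10 -80 0 0 0;30 17 -120 0 0 0;40 17 -160 0 0 0;60 17 -200 0 0 0;80 17 -235 0 0 0;90 17 -255 0 0 0;90 17 -255 0 0 0;90 17 -255 0 0 0;90 17 -255 0 0 0",
  claw=0,
)

```text
clock: 1.2
ee_pos: [0.5676, 0.254, 0.1293]
orientation: [78.1, 89.9, -11.9]
force: [0.5, 0.5, -0.1]
finger_gap: 0.0174
```

Run:
```python
from h import *
import cv2
o=r.get_obs();print(o["clock"],o["ee_pos"],o["force"],o["finger_gap"])
s=r.snapshot("wrist");t=r.snapshot("scene")
a=s["img"];b=cv2.resize(t["img"][180:280,190:310],None,fx=3,fy=3,interpolation=cv2.INTER_CUBIC)
cv2.imwrite("pics/w1.png",a);cv2.imwrite("pics/s1.png",t["img"]);print(s["xyz"],s["orientation"])
```

```text
1.2 [0.56758182 0.2540484  0.1293357 ] [ 0.52270893  0.50981124 -0.10959617] 0.01742823538228899
[0.56696657 0.33904627 0.29530016] [ 1.62420373e+02 -8.22012803e-02 -1.08060135e-01]
```

View pics/w1.png

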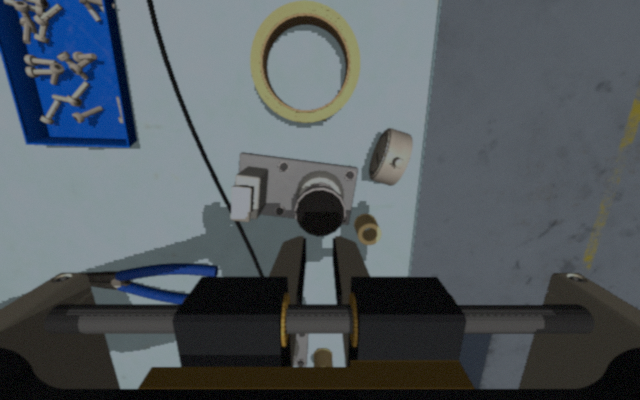

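The wrist view shows the left pad at (320,212) and its tag head at about (241,203), with the fingers still closing.

Run:
```python
from h import *
s=r.snapshot("wrist")
print(s["intrinsics"][0],ray(s,(320,212),.08),ray(s,(241,203),.081))
S=r.snapshot("scene")
```

```text
[276.26623824   0.         318.91638918] [0.56821368 0.26221908 0.08      ] [0.50385339 0.27056492 0.081     ]
```

Request:
move_arm(
  motion="10 0 -6 0 0 0;30 0 -6 0 0 0;40 0 -6 0 0 0;46 0 -6 0 0 0;50 0 -6 0 0 0;53 0 -6 0 0 0;57 0 -6 0 0 0;57 0 -6 0 0 0;57 0 -6 0 0 0;57 0 -6 0 0 0;57 0 -6 0 0 0;57 0 -6 0 0 0;57 0 -6 0 0 0",
  claw=0,
)

```text
clock: 2.7
ee_pos: [0.5665, 0.2609, 0.073]
orientation: [-56.8, 90.0, -146.8]
force: [-5.2, -1.0, 8.2]
finger_gap: 0.0003
```

Request:
move_arm(
  motion="3 0 0 0 0 0;3 0 0 0 0 0;3 0 0 0 0 0;3 0 0 0 0 0",
)

```text
clock: 3.1
ee_pos: [0.5666, 0.261, 0.0705]
orientation: [41.4, 90.0, -48.6]
force: [-5.9, -2.3, 10.5]
finger_gap: 0.0006
```

Run:
```python
from h import *
import cv2
o=r.get_obs();print(o["ee_pos"],o["force"],o["moment"])
for n,c in(("side",(140,200,310,400)),):
    s=r.snapshot(n)["img"];cv2.imwrite("pics/p1.png",s)
```

```text
[0.56660582 0.26096768 0.07047881] [-5.86200566 -2.29884431 10.49787268] [-0.34934501  1.12971329  0.060092  ]
```

Request:
move_arm(
  motion="-12 0 0 0 0 0;-35 0 0 0 0 0;-60 0 0 0 0 0;-60 -10 40 0 0 0;-60 -20 80 0 0 0;-60 -32 120 0 0 0;-60 -45 160 0 0 0;-60 -52 190 0 0 0;-60 -52 200 0 0 0;-60 -52 200 0 0 0;-60 -52 200 0 0 0;-60 -52 200 0 0 0",
)

```text
clock: 4.35
ee_pos: [0.5155, 0.0622, 0.1287]
orientation: [134.0, 90.0, 44.0]
force: [0.0, -0.2, 0.0]
finger_gap: 0.0004
```

Run:
```python
from h import *
import cv2
o=r.get_obs();print(o["ee_pos"],o["force"])
s=r.snapshot("wrist");cv2.imwrite("pics/w2.png",s["img"]);print(s["xyz"],s["orientation"])
```

```text
[0.5154751  0.06223814 0.12869532] [ 0.01921017 -0.23928133  0.04012114]
[0.51478952 0.147108   0.29471433] [ 1.62455179e+02 -5.19836368e-02  6.30595481e-03]
```

View pics/w2.png

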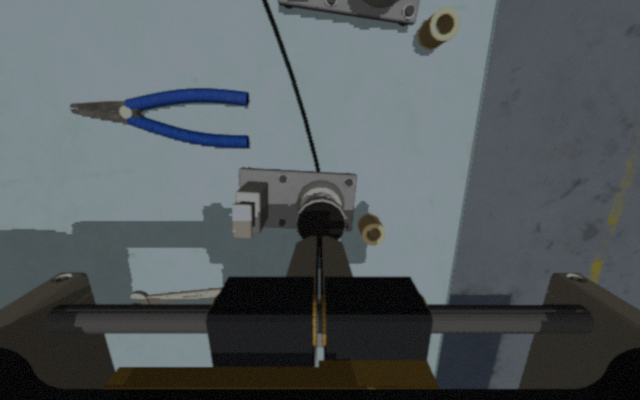

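The middle pad is at about (321,217) and its tag head at (243,221). That puts the pad about 3 mm to the left of the tip.

Request:
move_arm(
  motion="10 0 -3 0 0 0;30 0 -3 0 0 0;40 0 -3 0 0 0;46 0 -3 0 0 0;50 0 -3 0 0 0;53 0 -3 0 0 0;57 0 -3 0 0 0;57 0 -3 0 0 0;57 0 -3 0 0 0;57 0 -3 0 0 0;57 0 -3 0 0 0;57 0 -3 0 0 0;57 0 -3 0 0 0",
)

```text
clock: 5.7
ee_pos: [0.5151, 0.0641, 0.0718]
orientation: [112.1, 90.0, 22.1]
force: [-0.9, 1.8, 2.3]
finger_gap: 0.0004
```

Request:
move_arm(
  motion="3 0 0 0 0 0;3 0 0 0 0 0;3 0 0 0 0 0;3 0 0 0 0 0",
)

```text
clock: 6.1
ee_pos: [0.5153, 0.064, 0.0688]
orientation: [91.8, 90.0, 1.8]
force: [0.5, 1.5, 4.0]
finger_gap: 0.0003
```

Request:
move_arm(
  motion="-12 0 0 0 0 0;-35 0 0 0 0 0;-60 0 0 0 0 0;-60 10 40 0 0 0;-60 22 80 0 0 0;-60 35 120 0 0 0;-60 46 150 0 0 0;-60 50 162 0 0 0;-60 50 162 0 0 0;-60 50 162 0 0 0;-60 50 162 0 0 0",
)

```text
clock: 7.2
ee_pos: [0.5643, -0.0964, 0.1286]
orientation: [-124.2, 89.9, 145.8]
force: [-0.1, 0.6, -0.4]
finger_gap: 0.0006
```

Run:
```python
from h import *
import cv2
o=r.get_obs();print(o["ee_pos"],o["force"])
s=r.snapshot("wrist");cv2.imwrite("pics/w3.png",s["img"]);print(s["xyz"],s["orientation"])
```

```text
[ 0.56431449 -0.09640399  0.12864898] [-0.0841843   0.64501062 -0.40023033]
[ 0.5638378  -0.01155202  0.29466377] [1.62467591e+02 2.52546860e-02 1.33528525e-02]
```

View pics/w3.png

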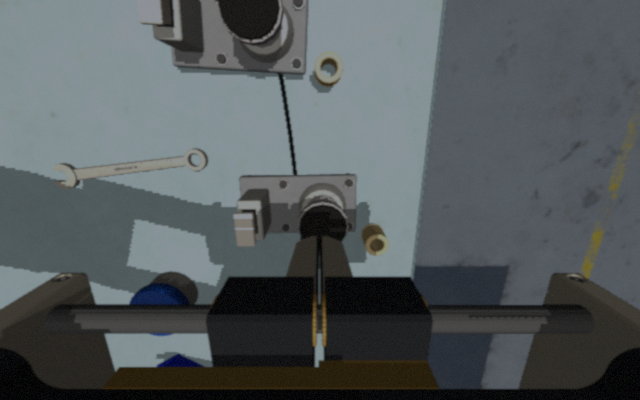

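The middle pad reads about 0.3 N/mm, so it's soft. The right pad is at about (323,221), within a few mm of the tip, so I'll press it too.

Request:
move_arm(
  motion="10 2 -1 0 0 0;30 2 -1 0 0 0;40 2 -1 0 0 0;46 2 -1 0 0 0;50 2 -1 0 0 0;53 2 -1 0 0 0;57 2 -1 0 0 0;57 2 -1 0 0 0;57 2 -1 0 0 0;57 2 -1 0 0 0;57 2 -1 0 0 0;57 2 -1 0 0 0;57 2 -1 0 0 0",
)

```text
clock: 8.55
ee_pos: [0.5669, -0.0966, 0.0724]
orientation: [158.5, 90.0, 68.5]
force: [-3.8, 2.5, 5.4]
finger_gap: 0.0005
```

Request:
move_arm(
  motion="3 0 0 0 0 0;3 0 0 0 0 0;3 0 0 0 0 0;3 0 0 0 0 0",
)

```text
clock: 8.95
ee_pos: [0.567, -0.0967, 0.0697]
orientation: [107.5, 90.0, 17.5]
force: [-4.2, 2.5, 7.0]
finger_gap: 0.0004
```

Run:
```python
from h import *
# mid view: camera pose recorded at w2; middle pad and tag
s=r.snapshot("wrist")
s["xyz"]=[0.51478952,0.147108,0.29471433];s["orientation"]=[162.455,-.052,.006]
print(ray(s,(321,217),.08),ray(s,(243,221),.081),ray(s,(243,208),.081))
```

```text
[0.51672016 0.0665     0.08      ] [0.45207423 0.06335459 0.081     ] [0.45301492 0.07472753 0.081     ]
```

Run:
```python
import cv2
a=cv2.imread("pics/w2.png")[150:260,210:400];cv2.imwrite("pics/w2c.png",cv2.resize(a,None,fx=4,fy=4,interpolation=cv2.INTER_CUBIC))
```

```text
(no output)
```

View pics/w2c.png

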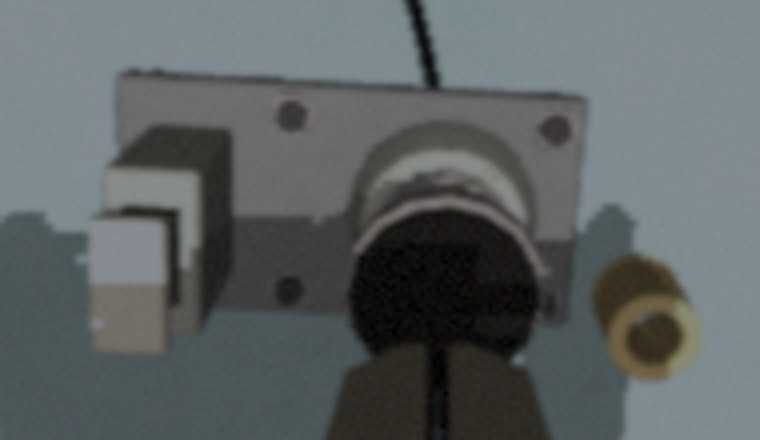

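The right pad reads about 0.65 N/mm and the left about 1.0, so the middle is softest. Its tag top is at (0.452, 0.064). I'll rise, go above it, then push.

Request:
move_arm(
  motion="-12 0 0 0 0 0;-35 0 0 0 0 0;-60 0 0 0 0 0;-60 -20 -40 0 0 0;-60 -50 -75 0 0 0;-60 -80 -110 0 0 0;-60 -105 -145 0 0 0;-60 -114 -161 0 0 0;-60 -114 -161 0 0 0;-60 -114 -161 0 0 0;-60 -114 -161 0 0 0",
)

```text
clock: 10.1
ee_pos: [0.4543, 0.0631, 0.1291]
orientation: [70.1, 89.9, -20.0]
force: [0.1, 0.2, -0.4]
finger_gap: 0.0006
```

Request:
move_arm(
  motion="15 -2 -1 0 0 0;30 -2 -1 0 0 0;42 -2 -1 0 0 0;47 -2 -1 0 0 0;51 -2 -1 0 0 0;55 -2 -1 0 0 0;58 -2 -1 0 0 0;60 -2 -1 0 0 0;62 -2 -1 0 0 0;62 -2 -1 0 0 0;62 -2 -1 0 0 0;62 -2 -1 0 0 0;62 -2 -1 0 0 0",
)

```text
clock: 11.4
ee_pos: [0.4512, 0.0654, 0.0667]
orientation: [137.9, 90.0, 47.9]
force: [0.9, -0.0, 0.4]
finger_gap: 0.0007
```

Request:
move_arm(
  motion="1 0 0 0 0 0;1 0 0 0 0 0;1 0 0 0 0 0;1 0 0 0 0 0",
)

```text
clock: 11.8
ee_pos: [0.4512, 0.0654, 0.0662]
orientation: [121.4, 90.0, 31.4]
force: [0.1, 2.5, 7.8]
finger_gap: 0.0005
```

Contact came at z ≈ 66 mm with 7.8 N, which matches the home stop. Next I'll retract clear and check.

Request:
move_arm(
  motion="-15 0 0 0 0 0;-40 0 0 0 0 0;-80 0 0 0 0 0;-120 0 0 0 0 0;-130 0 40 0 0 0;-130 0 80 0 0 0;-130 0 110 0 0 0;-130 0 110 0 0 0;-130 0 110 0 0 0;-130 0 110 0 0 0",
)

```text
clock: 12.8
ee_pos: [0.4506, -0.0441, 0.1953]
orientation: [-134.2, 89.9, 135.8]
force: [1.0, 0.7, 0.3]
finger_gap: 0.0002
```

Run:
```python
from h import *
import cv2,numpy as np
o=r.get_obs();print(o["ee_pos"],o["force"])
a=r.snapshot("scene")["img"][160:280,200:370];b=r.snapshot("side")["img"][140:290,285:405]
z=np.zeros((600,800,3),np.uint8)
a=cv2.resize(a,(442,312),interpolation=cv2.INTER_CUBIC);b=cv2.resize(b,(352,440),interpolation=cv2.INTER_CUBIC)
z[:312,:442]=a;z[:440,446:798]=b;cv2.imwrite("pics/end.png",z[:440])
```

```text
[ 0.45061136 -0.04408347  0.1953028 ] [1.0382294  0.72928436 0.3280887 ]
```

View pics/end.png

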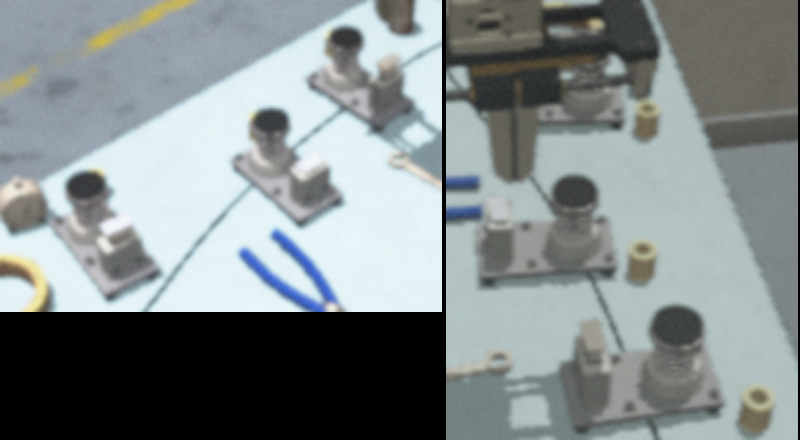

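The middle tag, at (312,162) in the left half, is now flush on its block. The left and right tags still stand, all pads are up, and nothing loose in the two crops has moved. I'm handing in.

```bash
python3 -c "
from cell import r
print(r.hand_in())"
```

```text
the job is handed in; nothing more can be done
None
```

I pressed the left, middle and right pads in that order. The middle one was clearly the softest, so I pushed its tag down, retracted and handed the job in at about 13 s. The hand-in reports no verdict.

| Pad | First press | Deeper press | Nearest given spring |
|---|---|---|---|
| Left | 8.2 N at 7.0 mm | 10.5 N at 9.5 mm | 1.0 N/mm |
| Middle | 2.3 N at 8.2 mm | 4.0 N at 11.2 mm | 0.3 N/mm |
| Right | 5.4 N at 7.6 mm | 7.0 N at 10.3 mm | 0.65 N/mm |

- **Tag:** the fingertip stopped at z = 66.2 mm with 7.8 N, which matches the tag being fully home. The final picture shows it flush on its guide block.
- **Everything else:** in the final pictures the other two tags were standing, all three pads were up, and nothing loose in view had moved. I checked this by eye, and those crops did not show the tray, the grease pot or all of the pliers, spanner and tape. The arm was clear of everything.
- **Readings that disagreed:** the scene and side cameras differed by about 6–20 mm on position, so I used the wrist camera to refine the pads and the tag. The force sensor also showed 4–6 N sideways on the two firmer pads. The tag force read only 0.4 N at z = 66.7 mm before rising at the stop.

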